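# Hold the beam flap at its balance point

## Task

Take the mirror flap on the small aluminium stand by the middle of the round bar along its top edge and swing it up off its rest, slowly, to its over-centre balance point, where its pointer lines up with the single tooth on the rim of the disc at its side; there the flap still leans a little towards the side it rested on. Do not let it drop back, swing freely or tip over to the far side, and leave the things beside it alone. Finish still holding the bar between the fingers with the flap at the balance point and at rest, so that I can set the hinge: do not let go.

Things in the scene. Friction and masses are not known exactly. Their poses are not given: they have to be found in the camera images.
- flap_stand: Fixed aluminium stand: base 118 mm along its y, 12 mm thick, from x = -75 to +21 mm; hinge cheeks up to 62 mm high at y = +-49 mm. Origin on the underside, below the hinge axis. Its x points from the robot's side, where the flap rests at the start, horizontally away; y runs along the hinge axis, z up. Yaw within 0.4 rad.
- hinge (a point): Fixed on the stand: the middle of the hinge axis (along the stand's y), 50 mm above the worktop. The hinge has hardly any friction (about 0.004 N m): if not held, the flap falls back to its rest from below the balance point, and over to the far stop from above it.
- flap (a joint): Hinge angle, rad. 0: at rest on its posts, leaning 0.75 from upright towards the stand's -x (the robot). Grows as it is raised. 0.55: the balance point, still leaning 0.20 (11.5 degrees) towards the robot, as the heavy cell on the far face puts the centre of mass above the hinge there. 0.75: upright. 1.45: far stop. Mass 0.3 to 0.6 kg, centre 48 mm from the hinge.
- grip_bar (a point): Middle of the flap's round top bar: 10 mm thick, 84 mm long, parallel to the hinge axis, 105 mm from it, in the flap's plane; 127 mm above the worktop at joint 0, 153 mm at 0.55. The point's z points along the flap away from the hinge, y along the bar, x out of the far face. Two side arms, 8 mm wide, carry the bar at y = +-34 mm; between them it is open for 25 mm below the bar.
- flap_plate (a point): Centre of the flap's aluminium plate, 42 mm from the hinge: 76 mm wide, 6 mm thick, reaching from 8 to 75 mm from the hinge. A round mirror is on the robot's side; its dark steel cell, 52 mm across, stands out 27 mm on the far face, up to 73 mm from the hinge.
- index_tooth (a point): Fixed on the stand: the one dark tooth (3 mm wide) on the rim of the grey disc, 68 mm across, outside the left (+y) hinge cheek, centred on the hinge axis. It marks the balance point: the flap's dark pointer, a 3 mm bar along the flap just outside the disc, lines up with it there.
- fixture_block_a: Bystander: loose pale fixture block, 25x40x21 mm, to the right of the stand; leave it alone. Origin under its centre.
- brass_coupling: Bystander: loose brass coupling, 22 mm across, 25 mm high, to the left of the stand; leave it alone. Origin under its centre.
- thumb_nut: Bystander: loose pale thumb nut, 26 mm across, 17 mm high, in front of the stand; leave it alone. Origin under its centre.

How it is judged:
By the outcome, as a careful person would: the job done as asked, in the order asked, and still so for the second after the job is handed in, while the arm keeps its last pose, push and grip.
It also fails if it takes over 40 s, if anything falls off the work surface, if the arm or the gripper's body presses on something with over 40 N, if the wrist force passes 120 N, or if a joint passes its speed limit or range.

## Robot

A 7-joint arm with a two-finger parallel gripper is mounted at the origin on a cart in front of the work surface, level with it; the furniture and walls round the work are solid. World frame = base frame: x ahead of the robot, y to its left, z up, the work surface at z = 0. Lengths are in mm, angles in degrees, forces in N, time in s.
With the tool pointing down it reaches from about 350 to 900 mm from the base axis. Payload 8.1 kg.
Tool frame: the origin (TCP) lies midway between the tips of the shut fingers; the grasp point (between the pads) lies 19 mm behind it (arm.pinch_z is the distance from the TCP to the grasp point, in mm); x points along the fingers, z is the direction in which the jaws open and shut, and the axes are right-handed (so a half turn about x gives the same grasp; the last joint's range is limited). The gripper opens to 85 mm and grips with 20 to 120 N. Pads are 22 mm wide; open, the fingers measure 114 mm over their backs; the gripper's body (76 mm by 85 mm) begins 54 mm behind the grasp point. The pads swing forward as they close: fully open they stand 13 mm farther back than shut.
Start: joints at [-82.827, 24.895, 1.432, 90.138, -0.665, 64.973, -4.303], TCP at [141.174, 608.861, 231.323] pointing down, gripper open.
Joint ranges: [-149.89, 149.89], [-25.12, 119.58], [-72.63, 75.52], [4.76, 147.25], [-75.54, 255.54], [6.69, 114.76], [-157.13, 157.13]. Speed limits (degrees/s): [127.2, 127.2, 172.46, 172.46, 180, 180, 180].

## Interface

Orientations are given as a 3x3 rotation matrix whose columns are the frame's x, y, z axes.
In Python, from workcell import arm, optics gives the robot as it stands.
- The arm moves only by the tool servo_tool, never from a script. Its argument "deltas" is a list that holds one entry, the list of rows, each a list of 7 numbers: the shift along the world's x, y, z in mm, then the turn, a rotation vector about the world's x, y, z in rad, then the finger opening in mm, from 0 to 85.4. A call has exactly 5 rows; each row shifts and turns the commanded pose from where the row before left it; what a row does not reach is not made up. A row lasts 1/10 s, in which the tool goes at most 50 mm and 8.59 degrees, less where a joint would pass 70% of its speed; a pose out of reach is approached as far as the arm can. A call with a gripper value outside its range is refused whole. The fingers move at their own pace and stop on an object; "squeeze" is the grip in N (left out, the last holds). Time passes only in rows, so rows that do not move let the fingers close, or fill a call up. It gives the time, the measured TCP pose, the force and the opening at its end, in the units of the state.
- arm.get_state(): the state, without advancing time (a new reading comes with each control period).
- optics.get_image(name): name is "side" or "top" or "wrist"; returns (picture, depth): 384x512x3 uint8, blue, green, red; 384x512 float32, mm along the optical axis (not along the pixel's ray), 0 where there is no reading.
- optics.camera_info(name): a dict with "mtx" (3x3 intrinsics, pixels), "eye" and "rotation" of the camera in the world. Camera axes: x right, y up, looking along -z (the intrinsics and any distortion apply to the point x, -y, -z); pixel columns grow to the right and rows downward; lengths in mm; the calibration is good to about 2 mm. The wrist camera is an equidistant fisheye: a pixel r from the principal point sees the ray r / f radians off the axis. A picture is of the moment at which its call begins: read the wrist's pose just before it. camera_info takes no time and is no camera call; for the wrist camera it gives the pose at the moment of the call.
- arm.job_done(): hands the job in, once; it reports no verdict.
The state is a dict: "time": time; "joint_positions": joint angles; "dq": joint speeds; "joint_efforts": joint torques, N m; "position": TCP position; "orientation": TCP orientation; "force": force on the tool from outside, world axes, zero at the start; "wrist_torque": the same for the moment, N m; "opening": finger opening in mm.
Only numpy, scipy, OpenCV 4.12 (cv2) and the standard library are available. Lean on these libraries where they do the work, as an engineer would, in place of code of your own. Each camera call takes 0.05 s, during which the arm holds its last target.

## Working session

There is one attempt and no reset: what is moved stays moved. The work goes in short steps, Python scripts to look and compute and a tool call to move; the robot and the scene stay as the last step left them, time stands still between calls to the robot, and variables do not carry over. Pictures are saved under pics/ and viewed, and the job is handed in when it is done.

Besides the shell and the picture viewer there is one more tool, called after "Emit:" by a JSON object that holds its "method" and its "body", one argument or row to a line. servo_tool: Moves the arm, as the interface text tells. Its arguments: {"type":"object","properties":{"deltas":{"type":"array"},"squeeze":{"type":"number"}},"required":["deltas"]}

```bash
mkdir -p pics; ls; python3 - <<'E'
from workcell import arm, optics
import cv2,numpy as np
s=arm.get_state()
print(s, arm.pinch_z)
for n in ("side","top"):
    p,d=optics.get_image(n); cv2.imwrite(f"pics/{n}0.png",p); np.save(f"pics/{n}0.npy",d)
    print(n,optics.camera_info(n))
E
```

```text
pics
{'time': 0.0, 'joint_positions': array([-82.82531788,  24.93709336,   1.43036915,  90.19115044,
        -0.66530609,  64.97407108,  -4.30172298]), 'dq': array([-0.0744736 ,  0.04513349,  0.06705272, -0.00748142, -0.05441885,
        0.03338093,  0.01816494]), 'joint_efforts': array([ 4.48408791e-04, -6.70460486e+01,  1.02554798e+00, -3.16196930e+01,
        1.56604580e-02,  1.26034164e-02,  3.27145074e-05]), 'position': array([141.08913871, 608.32185548, 230.50509344]), 'orientation': array([[-2.38567013e-04, -9.74150092e-01,  2.25901617e-01],
       [-1.62322625e-03,  2.25901703e-01,  9.74148749e-01],
       [-9.99998654e-01, -1.34289678e-04, -1.63515870e-03]]), 'force': array([-0.16407344,  0.05240136,  0.93302786]), 'wrist_torque': array([-0.00118789, -0.02758485, -0.03791621]), 'opening': 85.40721944991417} 18.700000000000003
side {'mtx': array([[384.76983609,   0.        , 251.86128347],
       [  0.        , 384.76983609, 189.90177487],
       [  0.        ,   0.        ,   1.        ]]), 'eye': array([ 469.51621449, -628.32815369,  681.02725101]), 'rotation': array([[ 0.99828737, -0.0366097 ,  0.04562958],
       [ 0.05834419,  0.68006885, -0.73082304],
       [-0.00427604,  0.73223363,  0.68104011]])}
top {'mtx': array([[482.47480175,   0.        , 258.45021715],
       [  0.        , 482.47480175, 195.94285578],
       [  0.        ,   0.        ,   1.        ]]), 'eye': array([3.17079823e+02, 5.18060486e-03, 1.02289448e+03]), 'rotation': array([[ 0.0097234 ,  0.98973884, -0.14255693],
       [-0.99995202,  0.00945496, -0.00256034],
       [-0.0011862 ,  0.14257499,  0.98978329]])}
```

View pics/side0.png

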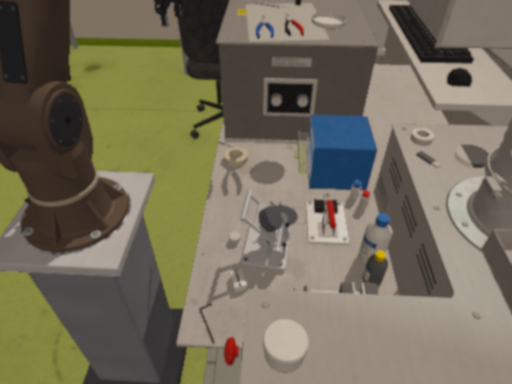

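View pics/top0.png

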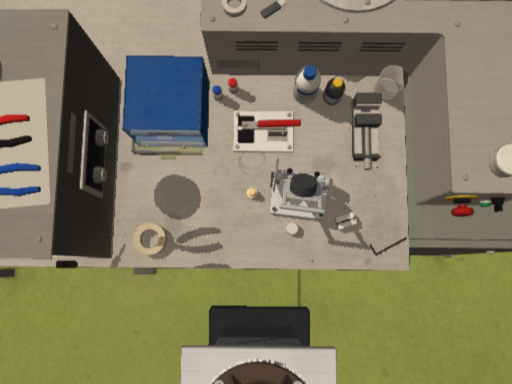

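```bash
python3 - <<'E'
import cv2
t=cv2.imread("pics/top0.png")[150:250,230:370]; cv2.imwrite("pics/top0c.png",cv2.resize(t,None,fx=5.5,fy=5.5,interpolation=cv2.INTER_CUBIC))
t=cv2.imread("pics/side0.png")[180:300,200:340]; cv2.imwrite("pics/side0c.png",cv2.resize(t,None,fx=5,fy=5,interpolation=cv2.INTER_CUBIC))
E
```

```text
(no output)
```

View pics/top0c.png

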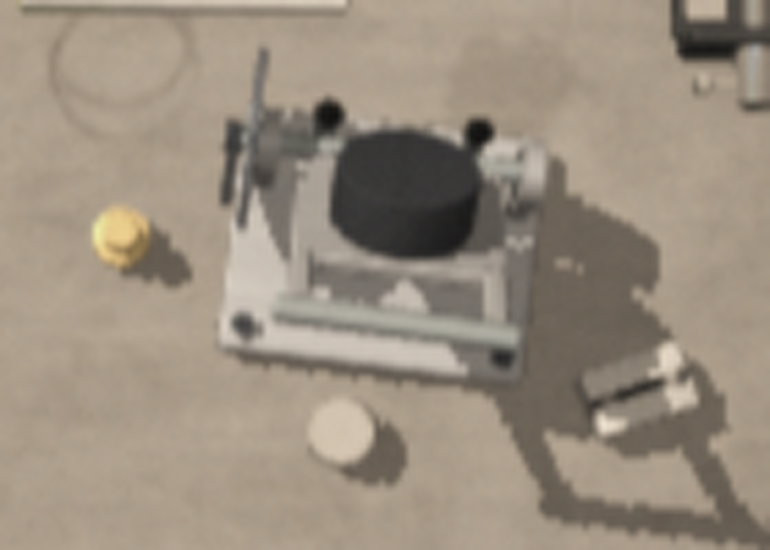

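View pics/side0c.png

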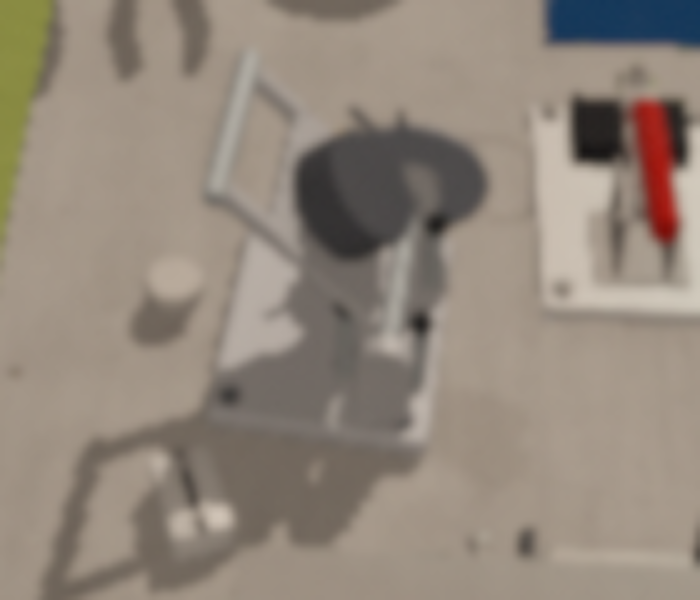

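```bash
cat > h.py <<'E'
import numpy as np,cv2
from workcell import arm, optics
def ray(ci,u,v):
    K=ci["mtx"]; d=np.array([(u-K[0,2])/K[0,0],-(v-K[1,2])/K[1,1],-1.]); return ci["rotation"]@d
def onz(n,u,v,z):
    ci=optics.camera_info(n); d=ray(ci,u,v); e=ci["eye"]; return e+d*(z-e[2])/d[2]
def fromd(n,u,v,D):
    ci=optics.camera_info(n); return ci["eye"]+ray(ci,u,v)*D
def proj(n,P):
    ci=optics.camera_info(n); q=ci["rotation"].T@(np.array(P)-ci["eye"]); K=ci["mtx"]
    if n=="wrist":
        x,y,z=q[0],-q[1],-q[2]; r=np.hypot(x,y); th=np.arctan2(r,z); k=th/max(r,1e-9)
        return np.array([K[0,0]*x*k+K[0,2],K[1,1]*y*k+K[1,2]])
    return np.array([K[0,0]*q[0]/-q[2]+K[0,2],-K[1,1]*q[1]/-q[2]+K[1,2]])
E
python3 - <<'E'
from h import *
np.set_printoptions(precision=1,suppress=True)
c=lambda x,y:(230+x/5.5-.4,150+y/5.5-.4)
s=lambda x,y:(200+x/5-.4,180+y/5-.4)
print("top bar L,R",onz("top",*c(275,302),129),onz("top",*c(520,341),129))
print("side bar L,R",onz("side",*s(250,55),129),onz("side",*s(213,192),129))
print("base top: nearL, nearR", onz("top",*c(222,345),12),onz("top",*c(520,380),12))
print("base side nearR, farR", onz("side",*s(210,415),12),onz("side",*s(428,442),12))
print("nut",onz("top",*c(342,430),17),"brass",onz("top",*c(121,237),25),"blk",onz("top",*c(637,388),21))
d=np.load("pics/top0.npy")
for x,y in[(300,306),(350,313),(400,320),(450,328),(500,337),(342,430),(600,60),(121,237),(400,160)]:
    u,v=c(x,y); i,j=int(round(v)),int(round(u)); print((x,y),fromd("top",u,v,d[i,j]))
E
```

```text
top bar L,R [430.  -37.3 129. ] [ 417.5 -120.3  129. ]
side bar L,R [427.9 -38.4 129. ] [ 418.4 -117.4  129. ]
base top: nearL, nearR [428. -22.  12.] [ 415.7 -136.    12. ]
base side nearR, farR [ 416.2 -137.7   12. ] [ 508.4 -146.5   12. ]
nut [395.5 -67.6  17. ] brass [467.5  17.   25. ] blk [ 412.2 -179.    21. ]
(300, 306) [428.3 -45.6 132.4]
(350, 313) [426.  -62.5 133.3]
(400, 320) [423.9 -79.5 131.9]
(450, 328) [421.7 -96.6 129.6]
(500, 337) [ 418.5 -113.3  131.5]
(342, 430) [395.7 -67.8  14. ]
(600, 60) [ 543.1 -169.9    1.9]
(121, 237) [467.3  17.   26.4]
(400, 160) [483.8 -82.1 104.5]
```

```bash
python3 - <<'E'
from h import *
np.set_printoptions(precision=0,suppress=True,linewidth=250)
g={}
for n in("top","side"):
    d=np.load(f"pics/{n}0.npy"); ci=optics.camera_info(n)
    v,u=np.mgrid[0:384,0:512]; K=ci["mtx"]
    q=np.stack([(u-K[0,2])/K[0,0]*d,-(v-K[1,2])/K[1,1]*d,-d],-1)
    P=(q@ci["rotation"].T+ci["eye"])[d>0]
    for p in P:
        k=(int(p[0]//50),int(p[1]//50)); g[k]=max(g.get(k,-999),p[2])
ys=list(range(14,-8,-1)); print("x\\y",[y*50 for y in ys])
for i in range(18,-3,-1): print(i*50,' '.join(f"{g.get((i,j),-1):5.0f}" for j in ys))
E
```

```text
x\y [700, 650, 600, 550, 500, 450, 400, 350, 300, 250, 200, 150, 100, 50, 0, -50, -100, -150, -200, -250, -300, -350]
900   265   265   265   267   266   266   262   267   259   324   325   450   241   213   212    -1    -1    -1    -1    -1    -1    -1
850   267   267   267   267   267   267   266   267   258   272   273   450   241   213   226   227   216    -1    -1    -1    -1    -1
800   258   259   258   259   258   258   377   392   407   422   437   449   242   226   226   227   216   374   372   325   272    -1
750    -1    -1     4     4     5     5     4     6     6     6     6   445   214   229   230   222   214   218   356   310   273   273
700    -1   302   303   304   304   304   305   305   305   137   137   137   213   213   214   215   214   214   214   214   214   214
650    -1   301   303   305   304   318   318   305   306   138   137   138   137    49    23     9   128   129    89    67    68   215
600    -1    -1   304   304   304   318   319   306   306   137   137   137   137    28    76    80    84     7    50    57    54   214
550    -1    -1   304   305   
[... 1171 characters left out ...]
  -1  -828  -827  -827
100  -827   293   308   318   328  -828  -826  -831  -827  -826  -827     4     6    20    18    18    25     6     4  -828  -827  -827
50  -827  -822  -828  -828  -825  -828  -828  -829  -827  -828  -829     4   456   473   478   409   332    16     4  -828  -827  -826
0  -827  -826  -826  -830  -826  -830  -830  -828  -829  -830  -826     3    15   317   479   436   330    44     3  -829  -828  -829
-50  -829  -828  -827  -829  -821  -824  -829  -826  -829  -833    -1     0     2    -1    -1   417   317    42     3    -1  -832  -830
-100  -828  -826  -830  -828  -828  -828  -831  -830  -827  -825    -1    -1    -1    -1    -1   240   239    16     3    -1  -833  -828
```

Emit:
{"method": "servo_tool", "body": {
  "deltas": [
    [[-4,-24,34,0,0,0,60],[-6,-26,34,0,0,0,60],[-6,-26,34,0,0,0,60],[-6,-26,34,0,0,0,60],[-6,-26,34,0,0,0,60]]
  ],
  "squeeze": 60
}}

```text
time: 0.6
position: [112.9, 479.4, 402.3]
orientation: [[-0.0, -0.974, 0.226], [-0.001, 0.226, 0.974], [-1.0, -0.0, -0.001]]
force: [-0.3, 1.3, 0.2]
opening: 60.2
```

```bash
python3 - <<'E'
from workcell import arm
import numpy as np
np.set_printoptions(precision=2,suppress=True)
s=arm.get_state();print(s["joint_positions"],s["position"],s["orientation"])
E
```

```text
[-83.88   6.75   1.04  91.    -0.12  82.28  -5.88] [112.88 479.44 402.34] [[-0.   -0.97  0.23]
 [-0.    0.23  0.97]
 [-1.   -0.   -0.  ]]
```

```bash
python3 - <<'E'
import numpy as np
az=np.radians(np.linspace(76.5,-10.9,16)); r=np.linspace(492,397,16)
P=np.c_[r*np.cos(az),r*np.sin(az)]; print(P[-1]); print(np.round(np.diff(P,axis=0)).astype(int).tolist())
E
```

```text
[389.83760894 -75.07089087]
[[46, -20], [43, -24], [40, -28], [36, -32], [32, -35], [28, -38], [24, -40], [19, -41], [15, -43], [10, -43], [5, -43], [1, -43], [-4, -42], [-8, -41], [-12, -39]]
```

Emit:
{"method": "servo_tool", "body": {
  "deltas": [
    [[46,-20,0,0,0,-0.098,60],[43,-24,0,0,0,-0.098,60],[40,-28,0,0,0,-0.098,60],[36,-32,0,0,0,-0.098,60],[32,-35,0,0,0,-0.098,60]]
  ]
}}

```text
time: 1.1
position: [311.5, 340.3, 401.0]
orientation: [[-0.0, -0.75, 0.661], [-0.0, 0.661, 0.75], [-1.0, -0.0, -0.0]]
force: [1.1, 0.5, -0.6]
opening: 59.9
```

Emit:
{"method": "servo_tool", "body": {
  "deltas": [
    [[28,-38,0,0,0,-0.098,60],[24,-40,0,0,0,-0.098,60],[19,-41,0,0,0,-0.098,60],[15,-43,0,0,0,-0.098,60],[10,-43,0,0,0,-0.098,60]]
  ]
}}

```text
time: 1.6
position: [406.5, 134.8, 401.1]
orientation: [[-0.0, -0.351, 0.937], [-0.0, 0.937, 0.351], [-1.0, -0.0, -0.0]]
force: [-0.6, -0.4, 0.3]
opening: 59.8
```

Emit:
{"method": "servo_tool", "body": {
  "deltas": [
    [[5,-43,-10,0,0,-0.098,60],[1,-43,-15,0,0,-0.098,60],[-4,-42,-20,0,0,-0.098,60],[-8,-41,-25,0,0,-0.098,60],[-12,-39,-25,0,0,-0.098,60]]
  ]
}}

```text
time: 2.1
position: [387.5, -72.9, 305.5]
orientation: [[0.001, 0.131, 0.991], [0.0, 0.991, -0.131], [-1.0, 0.0, 0.001]]
force: [1.4, -0.4, -1.0]
opening: 60.1
```

```bash
cat >> h.py <<'E'
def st():
    np.set_printoptions(precision=3,suppress=True)
    s=arm.get_state();print(s["time"],s["joint_positions"],s["position"],s["force"],s["wrist_torque"],s["opening"]);print(s["orientation"]);return s
E
python3 -c "
from h import *
st()"
```

```text
2.1 [-40.198  -4.616  41.376 114.851   3.263  68.61   -7.642] [387.472 -72.87  305.46 ] [ 1.418 -0.428 -1.028] [-0.053 -0.046  0.076] 60.08726697427815
[[ 0.001  0.131  0.991]
 [ 0.     0.991 -0.131]
 [-1.     0.     0.001]]
```

```bash
python3 - <<'E'
from h import *
ci=optics.camera_info("wrist"); p,d=optics.get_image("wrist"); cv2.imwrite("pics/w1.png",p); np.save("pics/w1.npy",d)
np.savez("pics/w1ci.npz",**{k:ci[k] for k in("mtx","eye","rotation")}); print(ci)
cv2.imwrite("pics/w1b.png",cv2.resize(p,(800,600),interpolation=cv2.INTER_CUBIC))
E
```

```text
{'mtx': array([[297.31863964,   0.        , 259.53817382],
       [  0.        , 297.31863964, 189.65046771],
       [  0.        ,   0.        ,   1.        ]]), 'eye': array([396.1736654 ,  -4.10063867, 446.78921078]), 'rotation': array([[ 0.99140768,  0.12647954,  0.03337281],
       [-0.13078759,  0.95390445,  0.27011277],
       [ 0.00232926, -0.27215662,  0.96225015]])}
```

View pics/w1b.png

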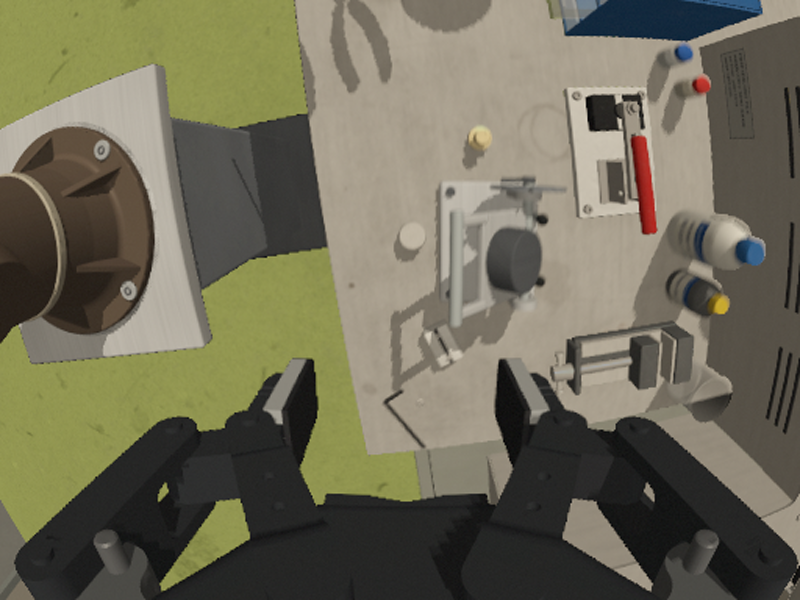

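```bash
cat >> h.py <<'E'
def wray(ci,u,v):
    K=ci["mtx"]; x=(u-K[0,2])/K[0,0]; y=(v-K[1,2])/K[1,1]; r=np.hypot(x,y); k=np.sin(r)/max(r,1e-9)
    return ci["rotation"]@np.array([x*k,-y*k,-np.cos(r)])
def wz(ci,u,v,z):
    d=wray(ci,u,v); e=ci["eye"]; return e+d*(z-e[2])/d[2]
E
python3 - <<'E'
from h import *
np.set_printoptions(precision=1,suppress=True)
p=cv2.imread("pics/w1.png")[105:225,265:375]; cv2.imwrite("pics/w1c.png",cv2.resize(p,None,fx=5,fy=5,interpolation=cv2.INTER_CUBIC))
E
```

```text
(no output)
```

View pics/w1c.png

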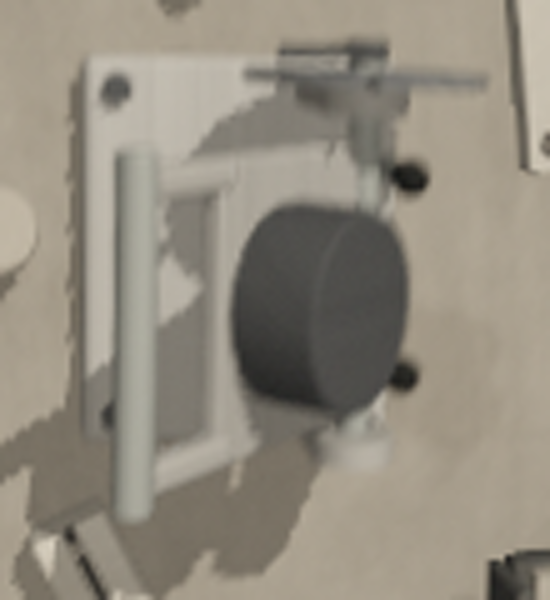

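```bash
python3 - <<'E'
from h import *
np.set_printoptions(precision=1,suppress=True)
ci=dict(np.load("pics/w1ci.npz")); c=lambda x,y:(265+x/5-.4,105+y/5-.4)
a=wz(ci,*c(138,150),127);b=wz(ci,*c(133,520),127);print(a,b,(a+b)/2,np.linalg.norm(a-b),np.arctan2(-(a-b)[0],(a-b)[1]))
a=wz(ci,*c(88,58),12);b=wz(ci,*c(82,434),12);print(a,b,(a+b)/2,np.linalg.norm(a-b),np.arctan2(-(a-b)[0],(a-b)[1]))
# mid of tops
a=onz("top",*(230+275/5.5-.4,150+302/5.5-.4),130);print(a)
# base far left corner
E
```

```text
[428.1 -37.3 127. ] [ 418.1 -121.   127. ] [423.1 -79.2 127. ] 84.23668231951754 -0.11905149277770131
[428.2 -20.7  12. ] [ 413.2 -133.2   12. ] [420.7 -76.9  12. ] 113.53736642662969 -0.13248972674332749
[429.9 -37.3 130. ]
```

Emit:
{"method": "servo_tool", "body": {
  "deltas": [
    [[0,0,-15,-0.015,-0.119,0,40],[0,0,-15,-0.015,-0.119,0,40],[0,-1,-15,-0.015,-0.119,0,40],[1,0,-15,-0.015,-0.119,0,40],[0,-1,-15,-0.015,-0.119,0,40]]
  ]
}}

```text
time: 2.65
position: [388.8, -71.3, 231.7]
orientation: [[0.565, 0.123, 0.816], [-0.066, 0.992, -0.103], [-0.822, 0.005, 0.569]]
force: [3.4, -1.6, -0.2]
opening: 40.3
```

```bash
python3 -c "
from h import *
st()"
```

```text
2.65 [-24.397 -18.511  16.164 146.642  38.516  21.284 -47.142] [388.795 -71.336 231.713] [ 3.419 -1.602 -0.214] [-0.142  0.425 -0.102] 40.268344452785506
[[ 0.565  0.123  0.816]
 [-0.066  0.992 -0.103]
 [-0.822  0.005  0.569]]
```

Emit:
{"method": "servo_tool", "body": {
  "deltas": [
    [[4,-1,-2,0.0075,0.0595,0,30],[4,-1,-6,0.0075,0.0595,0,30],[4,-1,-8,0.0075,0.0595,0,30],[4,-1,-8,0.0075,0.0595,0,30],[3,-1,-8,0.0075,0.0595,0,30]]
  ]
}}

```text
time: 3.15
position: [408.1, -78.1, 199.3]
orientation: [[0.292, 0.127, 0.948], [-0.036, 0.992, -0.122], [-0.956, 0.001, 0.294]]
force: [-0.6, 1.2, -0.3]
opening: 29.9
```

```bash
python3 - <<'E'
from h import *
st()
ci=optics.camera_info("wrist"); p,d=optics.get_image("wrist"); cv2.imwrite("pics/w2.png",p)
cv2.imwrite("pics/w2b.png",cv2.resize(p,(800,600),interpolation=cv2.INTER_CUBIC))
np.savez("pics/w2ci.npz",**{k:ci[k] for k in("mtx","eye","rotation")})
E
```

```text
3.15 [-43.009  -7.034  42.843 135.388  12.348  33.337 -16.313] [408.12  -78.123 199.262] [-0.622  1.211 -0.29 ] [ 0.081  0.368 -0.002] 29.910188902433156
[[ 0.292  0.127  0.948]
 [-0.036  0.992 -0.122]
 [-0.956  0.001  0.294]]
```

View pics/w2b.png

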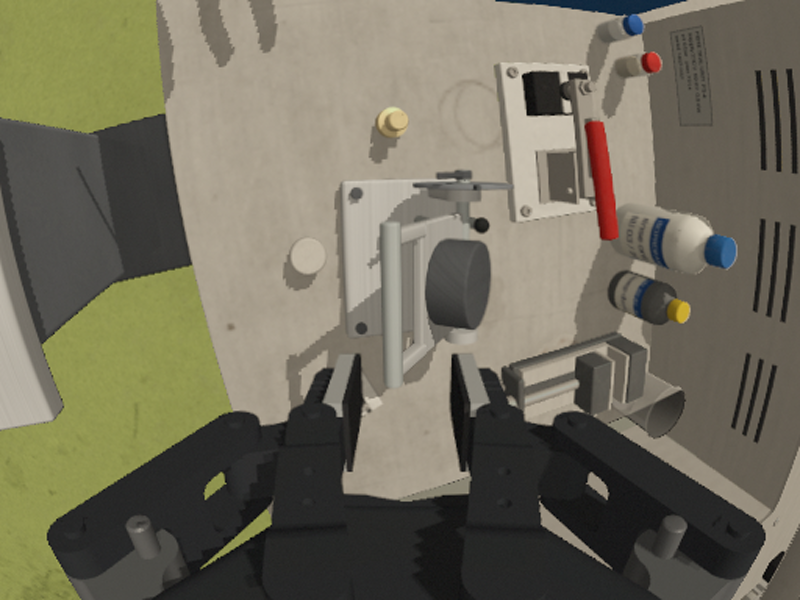

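```bash
python3 - <<'E'
from h import *
np.set_printoptions(precision=1,suppress=True)
ci=dict(np.load("pics/w2ci.npz")); k=512/800
a=wz(ci,390.5*k,222*k,127);b=wz(ci,393.5*k,388*k,127);print(a,b,(a+b)/2,np.linalg.norm(a-b),np.arctan2(-(a-b)[0],(a-b)[1]))
E
```

```text
[428.2 -35.9 127. ] [ 418.2 -120.4  127. ] [423.2 -78.1 127. ] 85.08930376312705 -0.11796216438511624
```

Emit:
{"method": "servo_tool", "body": {
  "deltas": [
    [[1,0,-9,0,0,0,30],[1,0,-9,0,0,0,30],[1,0,-9,0,0,0,30],[2,0,-10,0,0,0,30],[2,0,-9,0,0,0,30]]
  ]
}}

```text
time: 3.7
position: [414.5, -77.8, 152.8]
orientation: [[0.293, 0.126, 0.948], [-0.037, 0.992, -0.121], [-0.955, 0.001, 0.296]]
force: [0.2, 0.9, 0.5]
opening: 30.3
```

Emit:
{"method": "servo_tool", "body": {
  "deltas": [
    [[2.5,-0.2,-8,0,0,0,30],[2.5,-0.3,-8,0,0,0,30],[2.5,-0.2,-8,0,0,0,30],[2.5,-0.3,-8,0,0,0,30],[2.5,-0.2,-8,0,0,0,30]]
  ]
}}

```text
time: 4.2
position: [427.0, -78.9, 112.8]
orientation: [[0.293, 0.126, 0.948], [-0.037, 0.992, -0.121], [-0.955, 0.001, 0.295]]
force: [-0.0, 0.2, -0.3]
opening: 29.8
```

```bash
python3 - <<'E'
from h import *
st()
ci=optics.camera_info("wrist"); p,d=optics.get_image("wrist"); cv2.imwrite("pics/w3.png",p)
cv2.imwrite("pics/w3b.png",cv2.resize(p,(800,600),interpolation=cv2.INTER_CUBIC))
p,d=optics.get_image("side")
cv2.imwrite("pics/s3.png",cv2.resize(p[150:290,190:350],None,fx=4.2,fy=4.2,interpolation=cv2.INTER_CUBIC))
E
```

```text
4.2 [-32.311  10.231  40.306 140.173 -23.906  16.034  21.373] [427.047 -78.929 112.818] [-0.028  0.245 -0.263] [0.028 0.248 0.014] 29.765107537516453
[[ 0.293  0.126  0.948]
 [-0.037  0.992 -0.121]
 [-0.955  0.001  0.295]]
```

View pics/w3b.png

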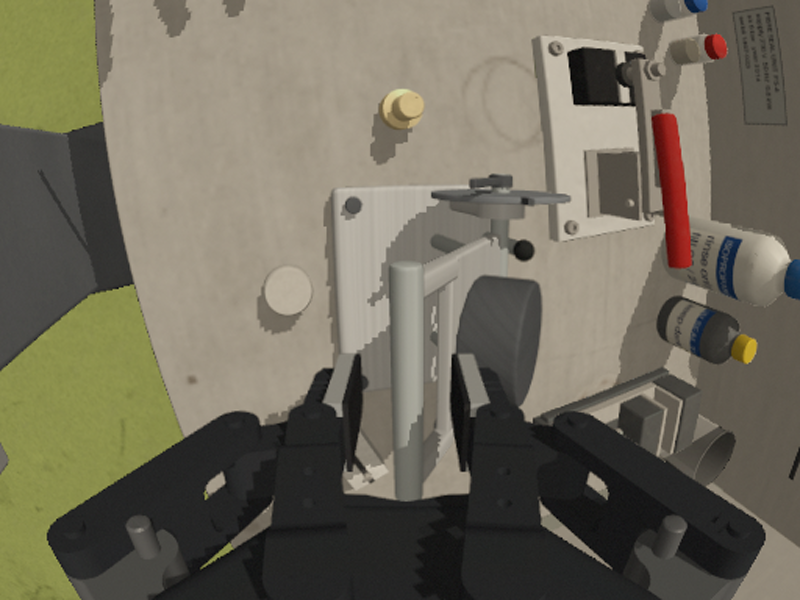

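View pics/s3.png

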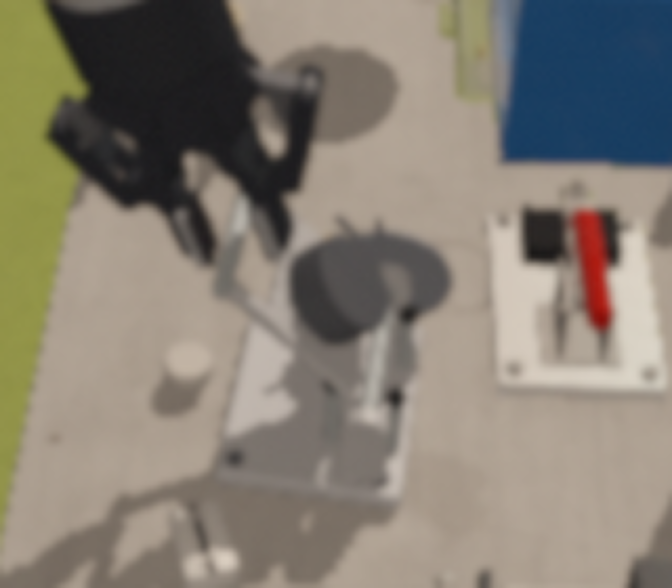

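Emit:
{"method": "servo_tool", "body": {
  "deltas": [
    [[0,0,0,0,0,0,12],[0,0,0,0,0,0,8],[0,0,0,0,0,0,4],[0,0,0,0,0,0,4],[0,0,0,0,0,0,4]]
  ],
  "squeeze": 40
}}

```text
time: 4.8
position: [427.3, -79.3, 113.6]
orientation: [[0.293, 0.127, 0.948], [-0.037, 0.992, -0.121], [-0.955, 0.001, 0.296]]
force: [-5.3, -1.5, 8.9]
opening: 8.7
```

```bash
python3 - <<'E'
from h import *
st()
ci=optics.camera_info("wrist"); p,d=optics.get_image("wrist"); cv2.imwrite("pics/w4.png",p)
cv2.imwrite("pics/w4b.png",cv2.resize(p,(800,600),interpolation=cv2.INTER_CUBIC))
E
```

```text
4.8 [-32.508  10.15   40.585 140.122 -23.794  16.137  21.323] [427.34  -79.312 113.585] [-5.309 -1.545  8.871] [-0.411  0.797 -0.062] 8.66202134440667
[[ 0.293  0.127  0.948]
 [-0.037  0.992 -0.121]
 [-0.955  0.001  0.296]]
```

View pics/w4b.png

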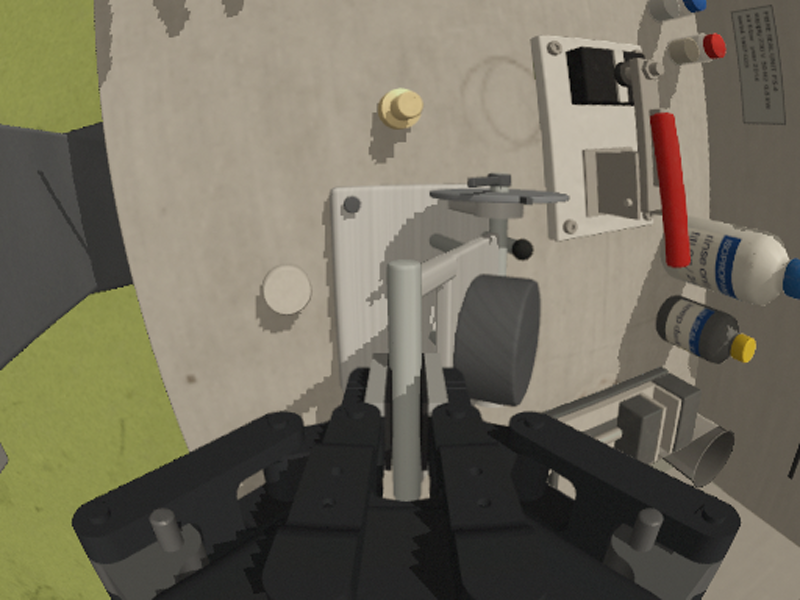

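```bash
python3 - <<'E'
import numpy as np
from scipy.spatial.transform import Rotation as R
ey=np.array([.1217,.9926,0]); H=np.array([494.2,-87.4,50]); P0=np.array([427.3,-79.3,113.4])
prev=P0
for k in range(1,11):
    P=H+R.from_rotvec(ey*.055*k).apply(P0-H); print(k,P.round(1),((P-prev)/5).round(2),(H+R.from_rotvec(ey*.055*k).apply(np.array([423.2,-78.7,127])-H)).round(1)); prev=P
print(ey*.011)
E
```

```text
1 [430.9 -79.7 117. ] [ 0.71 -0.09  0.72] [427.5 -79.2 130.8]
2 [434.6 -80.2 120.4] [ 0.75 -0.09  0.68] [432.  -79.8 134.4]
3 [438.5 -80.7 123.6] [ 0.79 -0.1   0.64] [436.7 -80.4 137.7]
4 [442.6 -81.2 126.6] [ 0.82 -0.1   0.59] [441.6 -81.  140.8]
5 [446.9 -81.7 129.3] [ 0.85 -0.1   0.55] [446.6 -81.6 143.5]
6 [451.3 -82.2 131.8] [ 0.88 -0.11  0.5 ] [451.8 -82.2 146. ]
7 [455.8 -82.8 134.1] [ 0.91 -0.11  0.45] [457.1 -82.9 148.2]
8 [460.5 -83.4 136.1] [ 0.93 -0.11  0.4 ] [462.5 -83.5 150.1]
9 [465.2 -83.9 137.8] [ 0.95 -0.12  0.35] [468.  -84.2 151.7]
10 [470.1 -84.5 139.3] [ 0.97 -0.12  0.29] [473.6 -84.9 153. ]
[0.0013387 0.0109186 0.       ]
```

Emit:
{"method": "servo_tool", "body": {
  "deltas": [
    [[0.7,-0.1,0.7,0.0013,0.0109,0,4],[0.7,-0.1,0.7,0.0013,0.0109,0,4],[0.7,-0.1,0.7,0.0013,0.0109,0,4],[0.7,-0.1,0.7,0.0013,0.0109,0,4],[0.7,-0.1,0.7,0.0013,0.0109,0,4]]
  ]
}}

```text
time: 5.35
position: [430.3, -79.7, 116.7]
orientation: [[0.238, 0.127, 0.963], [-0.03, 0.992, -0.123], [-0.971, 0.0, 0.24]]
force: [-6.1, -1.7, 4.9]
opening: 8.4
```

Emit:
{"method": "servo_tool", "body": {
  "deltas": [
    [[0.75,-0.1,0.7,0.0013,0.0109,0,4],[0.75,-0.1,0.7,0.0013,0.0109,0,4],[0.75,-0.1,0.7,0.0013,0.0109,0,4],[0.75,-0.1,0.65,0.0013,0.0109,0,4],[0.75,-0.1,0.65,0.0013,0.0109,0,4]]
  ]
}}

```text
time: 5.85
position: [434.0, -80.1, 120.1]
orientation: [[0.185, 0.126, 0.975], [-0.024, 0.992, -0.124], [-0.982, -0.0, 0.187]]
force: [-5.6, 0.6, 5.9]
opening: 8.5
```

```bash
python3 - <<'E'
from h import *
st()
p,d=optics.get_image("wrist"); cv2.imwrite("pics/w5.png",p)
cv2.imwrite("pics/w5b.png",cv2.resize(p,(800,600),interpolation=cv2.INTER_CUBIC))
E
```

```text
5.85 [-33.586  13.056  43.662 133.685 -20.301  27.38   18.524] [434.014 -80.1   120.134] [-5.612  0.59   5.897] [-0.187  1.109  0.02 ] 8.454489613422787
[[ 0.185  0.126  0.975]
 [-0.024  0.992 -0.124]
 [-0.982 -0.     0.187]]
```

View pics/w5b.png

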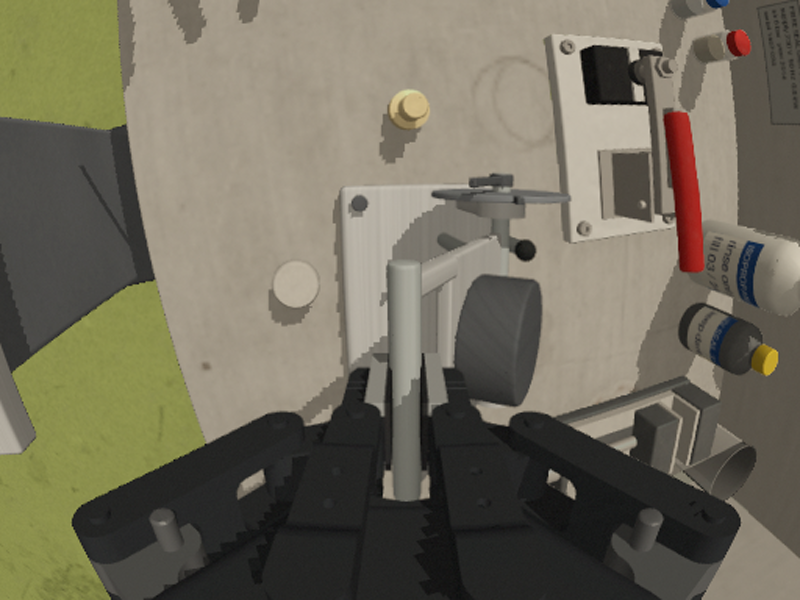

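Emit:
{"method": "servo_tool", "body": {
  "deltas": [
    [[0.75,-0.1,0.7,0.0013,0.0109,0,4],[0.75,-0.1,0.7,0.0013,0.0109,0,4],[0.8,-0.1,0.7,0.0013,0.0109,0,4],[0.8,-0.1,0.65,0.0013,0.0109,0,4],[0.8,-0.1,0.65,0.0013,0.0109,0,4]]
  ]
}}

```text
time: 6.4
position: [438.4, -80.6, 123.7]
orientation: [[0.132, 0.126, 0.983], [-0.018, 0.992, -0.125], [-0.991, -0.001, 0.133]]
force: [-4.7, -0.9, 4.9]
opening: 8.6
```

Emit:
{"method": "servo_tool", "body": {
  "deltas": [
    [[0.8,-0.1,0.65,0.0013,0.0109,0,4],[0.8,-0.1,0.65,0.0013,0.0109,0,4],[0.8,-0.1,0.65,0.0013,0.0109,0,4],[0.85,-0.1,0.6,0.0013,0.0109,0,4],[0.85,-0.1,0.6,0.0013,0.0109,0,4]]
  ]
}}

```text
time: 6.9
position: [442.8, -81.1, 126.8]
orientation: [[0.078, 0.126, 0.989], [-0.011, 0.992, -0.126], [-0.997, -0.001, 0.079]]
force: [-3.6, 0.2, 6.2]
opening: 8.3
```

Emit:
{"method": "servo_tool", "body": {
  "deltas": [
    [[0.85,-0.1,0.6,0.0013,0.0109,0,4],[0.85,-0.1,0.6,0.0013,0.0109,0,4],[0.85,-0.1,0.55,0.0013,0.0109,0,4],[0.85,-0.1,0.55,0.0013,0.0109,0,4],[0.85,-0.1,0.55,0.0013,0.0109,0,4]]
  ]
}}

```text
time: 7.4
position: [447.2, -81.7, 129.7]
orientation: [[0.024, 0.126, 0.992], [-0.005, 0.992, -0.126], [-1.0, -0.002, 0.025]]
force: [-2.2, 0.9, 4.1]
opening: 8.1
```

Emit:
{"method": "servo_tool", "body": {
  "deltas": [
    [[0.9,-0.1,0.5,0.0013,0.0109,0,4],[0.9,-0.1,0.5,0.0013,0.0109,0,4],[0.9,-0.1,0.5,0.0013,0.0109,0,4],[0.85,-0.1,0.5,0.0013,0.0109,0,4],[0.85,-0.1,0.5,0.0013,0.0109,0,4]]
  ]
}}

```text
time: 7.9
position: [451.7, -82.2, 132.2]
orientation: [[-0.03, 0.126, 0.992], [0.002, 0.992, -0.126], [-1.0, -0.002, -0.03]]
force: [-3.5, 1.3, 4.3]
opening: 8.2
```

Emit:
{"method": "servo_tool", "body": {
  "deltas": [
    [[0.9,-0.1,0.45,0.0013,0.0109,0,4],[0.9,-0.1,0.45,0.0013,0.0109,0,4],[0.9,-0.1,0.45,0.0013,0.0109,0,4],[0.9,-0.1,0.45,0.0013,0.0109,0,4],[0.9,-0.1,0.45,0.0013,0.0109,0,4]]
  ]
}}

```text
time: 8.4
position: [456.2, -82.7, 134.4]
orientation: [[-0.084, 0.126, 0.988], [0.008, 0.992, -0.126], [-0.996, -0.003, -0.085]]
force: [-2.4, 2.0, 4.5]
opening: 8.5
```

Emit:
{"method": "servo_tool", "body": {
  "deltas": [
    [[0.95,-0.1,0.4,0.0013,0.0109,0,4],[0.95,-0.1,0.4,0.0013,0.0109,0,4],[0.95,-0.1,0.4,0.0013,0.0109,0,4],[0.9,-0.1,0.4,0.0013,0.0109,0,4],[0.9,-0.1,0.4,0.0013,0.0109,0,4]]
  ]
}}

```text
time: 8.9
position: [460.9, -83.2, 136.4]
orientation: [[-0.139, 0.126, 0.982], [0.015, 0.992, -0.125], [-0.99, -0.003, -0.139]]
force: [-2.5, 1.6, 4.6]
opening: 8.1
```

```bash
cat > look.py <<'E'
import sys
from h import *
t=sys.argv[1]
s=st()
tx=s["orientation"][:,0]; print("tilt",np.arctan2(tx[0]*.9926-tx[1]*.1217,-tx[2]), "pinch", s["position"]-15*tx)
ci=optics.camera_info("wrist");p,d=optics.get_image("wrist"); cv2.imwrite(f"pics/w{t}.png",p);np.save(f"pics/w{t}.npy",d)
np.savez(f"pics/w{t}ci.npz",**{k:ci[k] for k in("mtx","eye","rotation")})
cv2.imwrite(f"pics/w{t}b.png",cv2.resize(p,(800,600),interpolation=cv2.INTER_CUBIC))
p,d=optics.get_image("side");cv2.imwrite(f"pics/s{t}.png",p)
cv2.imwrite(f"pics/s{t}b.png",cv2.resize(p[170:270,210:330],None,fx=5.5,fy=5.5,interpolation=cv2.INTER_CUBIC))
p,d=optics.get_image("top");cv2.imwrite(f"pics/t{t}.png",p);np.save(f"pics/t{t}.npy",d)
cv2.imwrite(f"pics/t{t}b.png",cv2.resize(p[150:230,230:350],None,fx=6.5,fy=6.5,interpolation=cv2.INTER_CUBIC))
E
python3 look.py 6
```

```text
8.9 [-27.612  25.678  43.119 114.099 -19.501  56.424  18.762] [460.877 -83.226 136.435] [-2.457  1.553  4.552] [0.263 0.35  0.07 ] 8.067563009009971
[[-0.139  0.126  0.982]
 [ 0.015  0.992 -0.125]
 [-0.99  -0.003 -0.139]]
tilt -0.13976270643566763 pinch [462.956 -83.444 151.289]
```

View pics/w6b.png

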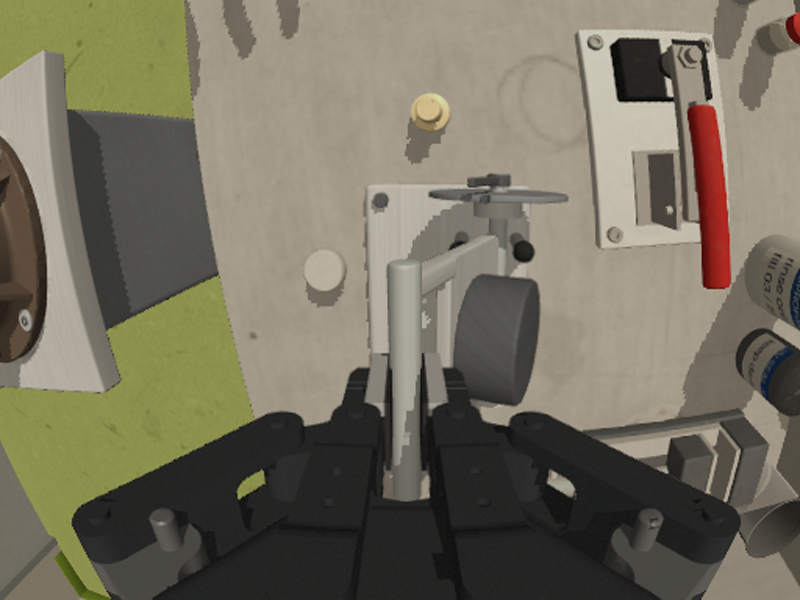

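View pics/t6b.png

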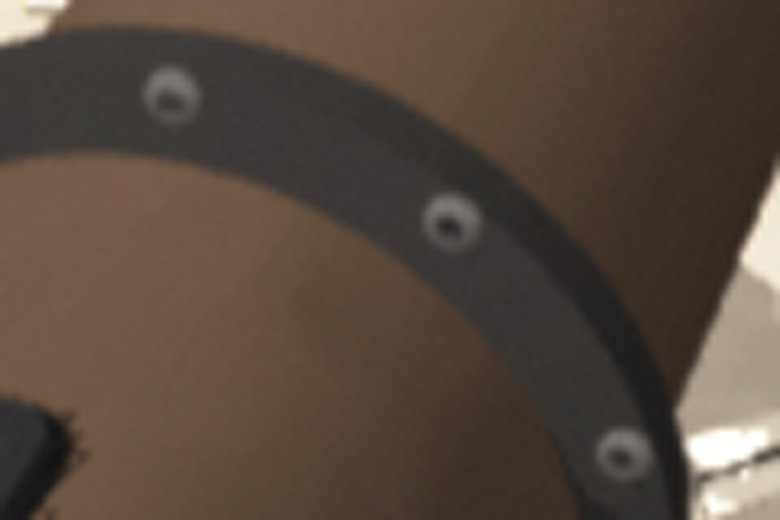

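View pics/s6b.png

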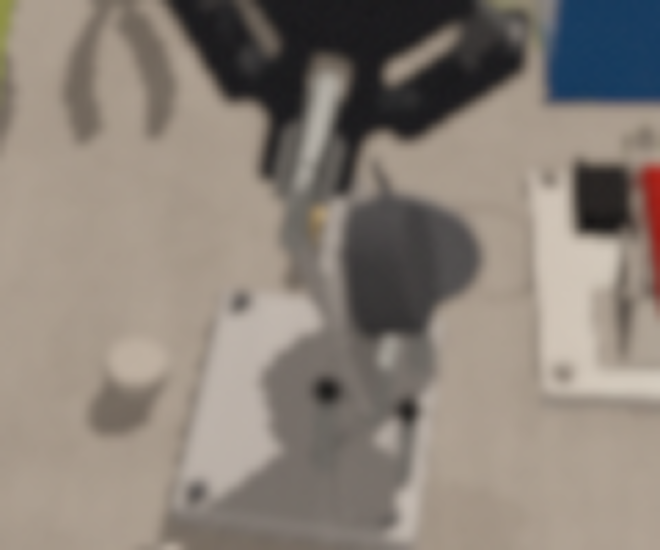

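```bash
python3 - <<'E'
import cv2
for t in("3","5","6"):
    p=cv2.imread(f"pics/w{t}.png")[95:150,260:380]; cv2.imwrite(f"pics/d{t}.png",cv2.resize(p,None,fx=6.5,fy=6.5,interpolation=cv2.INTER_CUBIC))
E
```

```text
(no output)
```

View pics/d6.png

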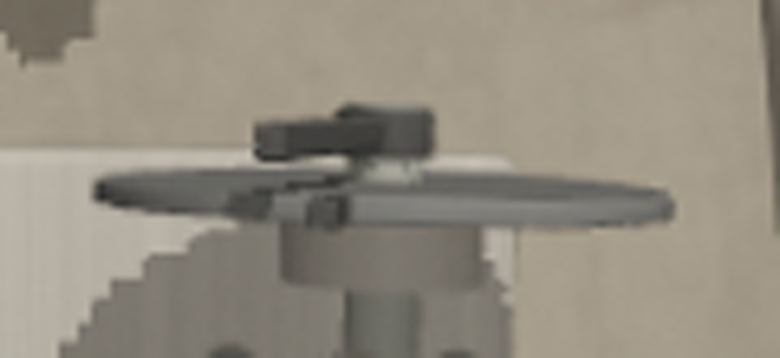

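View pics/d3.png

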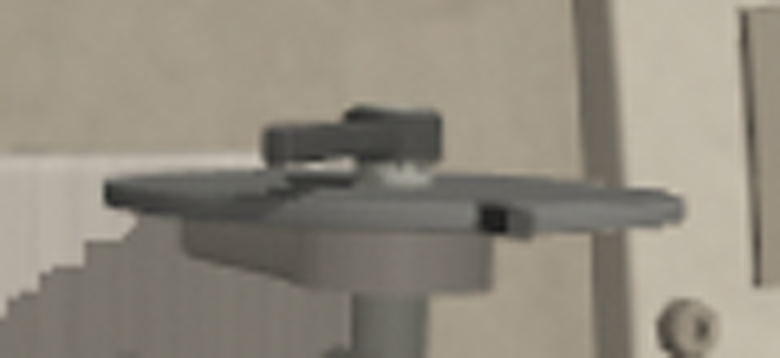

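Emit:
{"method": "servo_tool", "body": {
  "deltas": [
    [[0.95,-0.1,0.35,0.0013,0.0109,0,4],[0.95,-0.1,0.35,0.0013,0.0109,0,4],[0.95,-0.1,0.35,0.0013,0.0109,0,4],[0.95,-0.1,0.35,0.0013,0.0109,0,4],[0.95,-0.1,0.35,0.0013,0.0109,0,4]]
  ]
}}

```text
time: 9.55
position: [465.6, -83.8, 138.2]
orientation: [[-0.193, 0.126, 0.973], [0.021, 0.992, -0.124], [-0.981, -0.004, -0.194]]
force: [-2.0, 2.1, 3.8]
opening: 8.1
```

Emit:
{"method": "servo_tool", "body": {
  "deltas": [
    [[0.95,-0.1,0.3,0.0013,0.0109,0,4],[0.95,-0.1,0.3,0.0013,0.0109,0,4],[0.95,-0.1,0.3,0.0013,0.0109,0,4],[0.95,-0.1,0.3,0.0013,0.0109,0,4],[0,0,0,0,0,0,4]]
  ]
}}

```text
time: 10.05
position: [469.5, -84.2, 139.3]
orientation: [[-0.235, 0.126, 0.964], [0.026, 0.992, -0.123], [-0.972, -0.004, -0.236]]
force: [-0.7, 2.2, 4.8]
opening: 8.1
```

```bash
python3 look.py 7; python3 - <<'E'
import cv2
p=cv2.imread(f"pics/w7.png")[95:150,260:380]; cv2.imwrite(f"pics/d7.png",cv2.resize(p,None,fx=6.5,fy=6.5,interpolation=cv2.INTER_CUBIC))
E
```

```text
10.05 [-25.36   29.979  42.351 108.232 -19.532  64.286  19.011] [469.505 -84.224 139.346] [-0.72   2.213  4.82 ] [0.368 0.141 0.004] 8.142264129758258
[[-0.235  0.126  0.964]
 [ 0.026  0.992 -0.123]
 [-0.972 -0.004 -0.236]]
tilt -0.23864980748256265 pinch [473.03  -84.611 153.921]
```

View pics/d7.png

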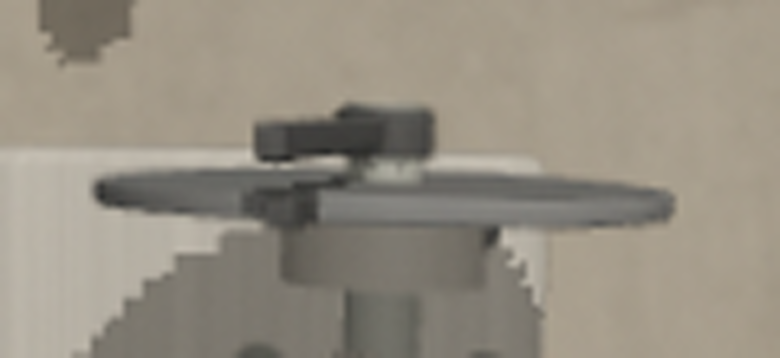

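View pics/s7b.png

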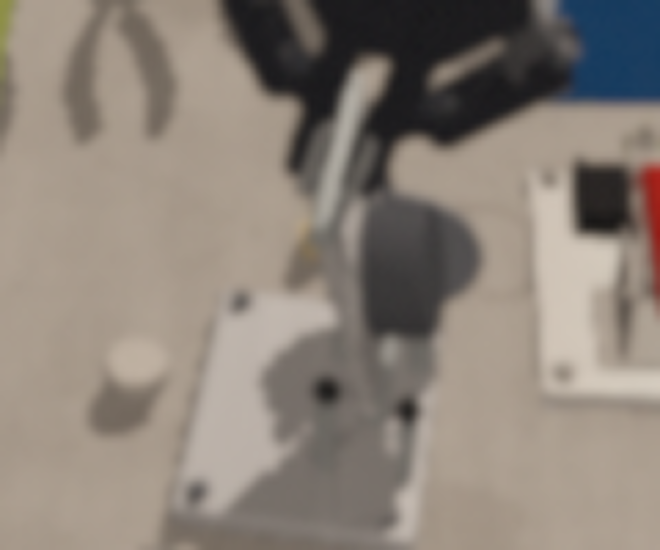

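```bash
python3 - <<'E'
from h import *
np.set_printoptions(precision=1,suppress=True)
ex=np.array([.9926,-.1217,0]);ey=np.array([.1217,.9926,0]);ez=np.array([0,0,1.])
H=np.array([494.2,-87.4,50])
def pr(ci,P):
    q=ci["rotation"].T@(P-ci["eye"]);K=ci["mtx"];x,y,z=q[0],-q[1],-q[2];r=np.hypot(x,y);k=np.arctan2(r,z)/r
    return np.array([(K[0,0]*x*k+K[0,2]-260+.4)*6.5,(K[1,1]*y*k+K[1,2]-95+.4)*6.5])
for t in("6","7"):
    ci=dict(np.load(f"pics/w{t}ci.npz")); 
    if t=="7": print(ci["eye"])
    L=lambda lean,r,y:H+r*(-np.sin(lean)*ex+np.cos(lean)*ez)+y*ey
    for y in(54,58,60): 
        rim=np.array([pr(ci,L(a,34,y)) for a in np.linspace(-3.1,3.1,60)]); print(t,y,"disc x",rim[:,0].min(),rim[:,0].max(),"tooth in/out",pr(ci,L(.2,34,y)),pr(ci,L(.2,37,y)),"hub",pr(ci,L(0,0,y)))
    for y in(62,65):
        for th in(.44,.54): print("ptr",y,th,[pr(ci,L(.75-th,r,y)) for r in(0,30,36,40)])
E
```

```text
6 54 disc x 93.97480694538139 678.0391724789353 tooth in/out [338.2 242.5] [333.2 244.8] hub [386.2 220.7]
6 58 disc x 94.05218836043461 679.5634590788432 tooth in/out [339.  202.5] [334.  204.2] hub [387.  186.5]
6 60 disc x 94.08358754418471 680.2725935305646 tooth in/out [339.4 182.4] [334.4 183.8] hub [387.3 169.4]
ptr 62 0.44 [array([387.7, 152.3]), array([314.5, 159.7]), array([297.2, 161.6]), array([285.1, 162.8])]
ptr 62 0.54 [array([387.7, 152.3]), array([343.3, 160.8]), array([332.8, 162.9]), array([325.4, 164.4])]
ptr 65 0.44 [array([388.1, 126.5]), array([314.9, 130.3]), array([297.6, 131.3]), array([285.5, 131.9])]
ptr 65 0.54 [array([388.1, 126.5]), array([343.8, 131.3]), array([333.3, 132.4]), array([325.9, 133.3])]
[511.4 -19.1 276.3]
7 54 disc x 92.78551664932947 677.1163458008198 tooth in/out [304.1 241.1] [295.6 243.2] hub [385.1 220.7]
7 58 disc x 92.86092792892664 678.6441688486613 tooth in/out [304.8 201.2] [296.3 202.8] hub [385.9 186.5]
7 60 disc x 92.89141790320288 679.3552409232801 tooth in/out [305.1 181.3] [296.7 182.5] hub [386.3 169.4]
ptr 62 0.44 [array([386.6, 152.3]), array([285.8, 158.8]), array([262.1, 160.4]), array([245.6, 161.6])]
ptr 62 0.54 [array([386.6, 152.3]), array([313.6, 159.9]), array([296.3, 161.8]), array([284.2, 163.1])]
ptr 65 0.44 [array([387.1, 126.5]), array([286.1, 129.5]), array([262.5, 130.3]), array([245.9, 130.9])]
ptr 65 0.54 [array([387.1, 126.5]), array([314. , 130.5]), array([296.7, 131.5]), array([284.6, 132.2])]
```

```bash
python3 - <<'E'
from h import *
np.set_printoptions(precision=1,suppress=True)
ex=np.array([.9926,-.1217,0]);ey=np.array([.1217,.9926,0]);ez=np.array([0,0,1.]);H=np.array([494.2,-87.4,50])
L=lambda lean,r,y:H+r*(-np.sin(lean)*ex+np.cos(lean)*ez)+y*ey
for r in(-8,0,30,35,40,45): print(r,(proj("top",L(.75,r,65))-[230,150]+.4)*5.5)
print("tooth",[(proj("top",L(.2,r,59))-[230,150]+.4)*5.5 for r in (34,40)])
p=cv2.imread("pics/top0.png")[165:200,262:290]; cv2.imwrite("pics/tp.png",cv2.resize(p,None,fx=16,fy=16,interpolation=cv2.INTER_CUBIC))
E
```

```text
-8 [229.5 125.1]
0 [228.  136.3]
30 [222.3 179.9]
35 [221.3 187.4]
40 [220.3 194.9]
45 [219.3 202.5]
tooth [array([244.4, 139.5]), array([244.5, 139.7])]
```

View pics/tp.png

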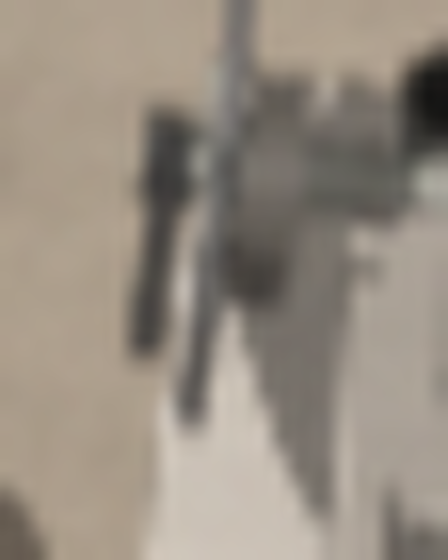

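Emit:
{"method": "servo_tool", "body": {
  "deltas": [
    [[0.5,-0.05,0.15,0.0006,0.0055,0,4],[0.5,-0.05,0.15,0.0006,0.0055,0,4],[0,0,0,0,0,0,4],[0,0,0,0,0,0,4],[0,0,0,0,0,0,4]]
  ]
}}

```text
time: 10.7
position: [470.1, -84.3, 139.6]
orientation: [[-0.245, 0.126, 0.961], [0.027, 0.992, -0.123], [-0.969, -0.004, -0.246]]
force: [0.0, 1.4, 1.9]
opening: 8.3
```

Emit:
{"method": "servo_tool", "body": {
  "deltas": [
    [[0,0,0,0,0,0,4],[0,0,0,0,0,0,4],[0,0,0,0,0,0,4],[0,0,0,0,0,0,4],[0,0,0,0,0,0,4]]
  ]
}}

```text
time: 11.2
position: [470.2, -84.3, 139.6]
orientation: [[-0.245, 0.126, 0.961], [0.027, 0.992, -0.123], [-0.969, -0.004, -0.246]]
force: [0.6, 1.4, 1.4]
opening: 8.4
```

```bash
python3 look.py 8; python3 - <<'E'
import cv2,numpy as np
a=[cv2.resize(cv2.imread(f"pics/w{t}.png")[105:140,265:375],None,fx=7,fy=7,interpolation=cv2.INTER_CUBIC) for t in("6","8")]; cv2.imwrite("pics/d8.png",np.vstack(a))
E
```

```text
11.2 [-25.135  30.41   42.27  107.658 -19.529  65.071  19.024] [470.155 -84.28  139.592] [0.593 1.386 1.381] [ 0.168 -0.259  0.057] 8.421135407958847
[[-0.245  0.126  0.961]
 [ 0.027  0.992 -0.123]
 [-0.969 -0.004 -0.246]]
tilt -0.24896766570217746 pinch [473.828 -84.686 154.13 ]
```

View pics/d8.png

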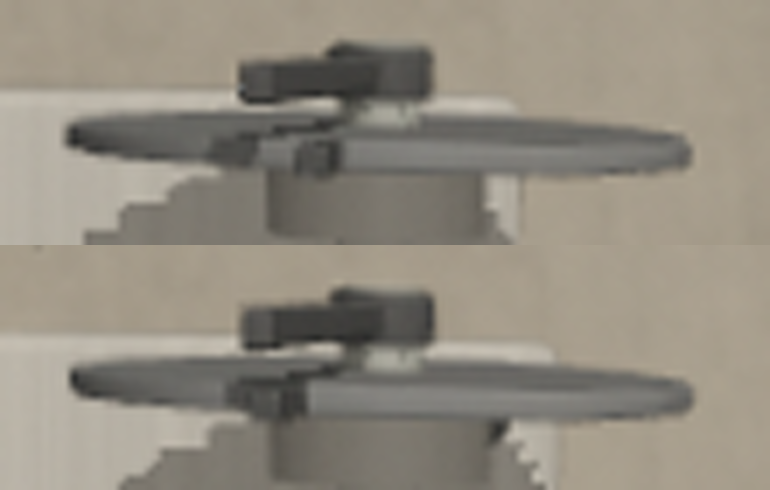

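View pics/w8b.png

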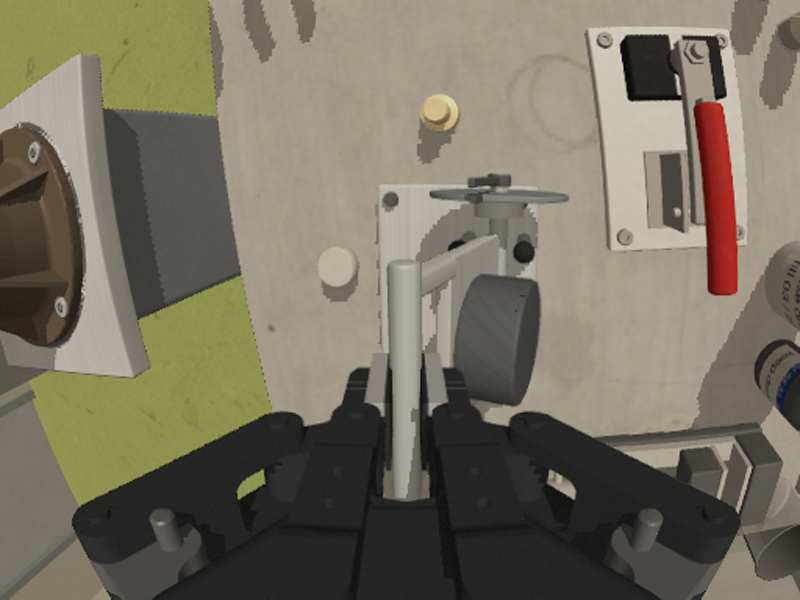

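```bash
python3 - <<'E'
from h import *
ex=np.array([.9926,-.1217,0]);ey=np.array([.1217,.9926,0]);ez=np.array([0,0,1.]);H=np.array([494.2,-87.4,50])
S=12;x0,y0=285,112
def pr(ci,P):
    q=ci["rotation"].T@(P-ci["eye"]);K=ci["mtx"];x,y,z=q[0],-q[1],-q[2];r=np.hypot(x,y);k=np.arctan2(r,z)/r
    return ((K[0,0]*x*k+K[0,2]-x0+.5)*S,(K[1,1]*y*k+K[1,2]-y0+.5)*S)
def box(im,ci,lean,r0,r1,ya,yb,col):
    u=-np.sin(lean)*ex+np.cos(lean)*ez; w=np.cos(lean)*ex+np.sin(lean)*ez
    c={(i,j,k):tuple(int(v) for v in pr(ci,H+(r0,r1)[i]*u+(-1.5,1.5)[j]*w+(ya,yb)[k]*ey)) for i in(0,1) for j in(0,1) for k in(0,1)}
    for a in c:
        for b in c:
            if a<b and sum(m!=n for m,n in zip(a,b))==1: cv2.line(im,c[a],c[b],col,1)
out=[]
for t in("6","8"):
    ci=dict(np.load(f"pics/w{t}ci.npz")); p=cv2.imread(f"pics/w{t}.png")[112:136,285:350]; im=cv2.resize(p,None,fx=S,fy=S,interpolation=cv2.INTER_CUBIC)
    raw=im.copy()
    box(im,ci,.2,33,38,55.5,59.5,(0,0,255)); box(im,ci,.75-(.44 if t=="6" else .55),6,43,62.5,66,(0,255,0))
    out+= [im]
cv2.imwrite("pics/ov.png",np.vstack(out)); print(out[0].shape)
E
```

```text
(288, 780, 3)
```

View pics/ov.png

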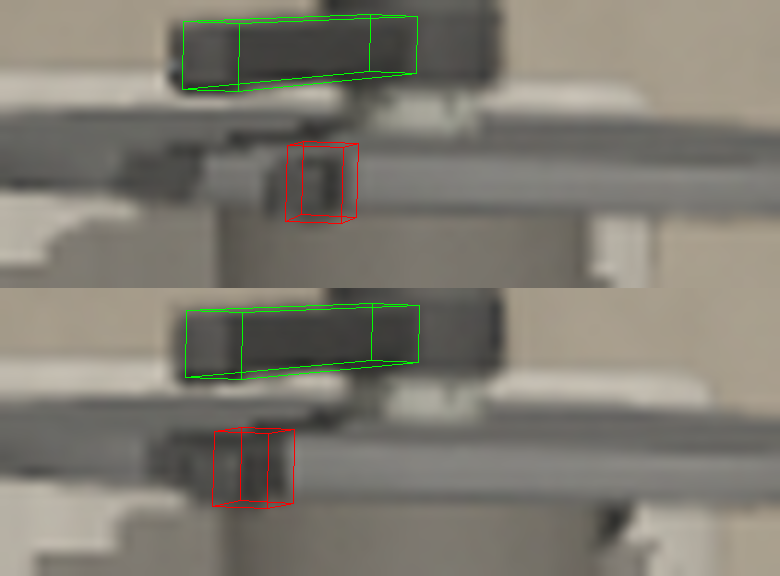

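```bash
python3 - <<'E'
import cv2,numpy as np
a=[]
for t in("3","6","8"):
    p=cv2.imread(f"pics/w{t}.png")[112:134,290:342].astype(float); p=np.clip((p-30)*1.9,0,255).astype(np.uint8)
    a.append(cv2.resize(p,None,fx=9,fy=9,interpolation=cv2.INTER_NEAREST))
cv2.imwrite("pics/n8.png",np.vstack(a))
E
```

```text
(no output)
```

View pics/n8.png

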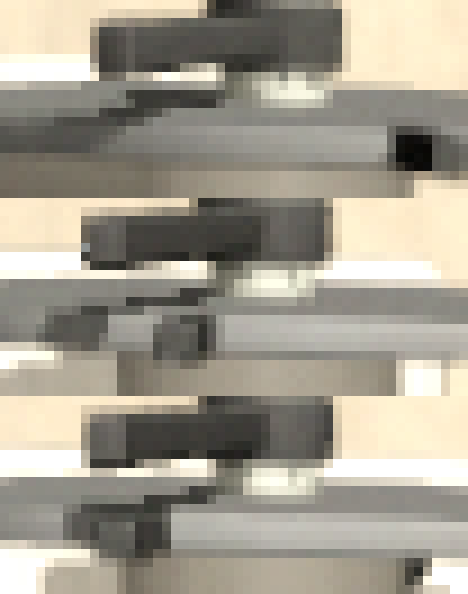

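```bash
python3 - <<'E'
from h import *
s=st(); print(s["dq"]); print(arm.job_done())
E
```

```text
11.35 [-25.134  30.411  42.27  107.657 -19.527  65.074  19.023] [470.141 -84.298 139.592] [0.197 0.286 0.774] [ 0.155 -0.326  0.097] 8.280438394162262
[[-0.245  0.126  0.961]
 [ 0.027  0.992 -0.123]
 [-0.969 -0.004 -0.246]]
[-0.004  0.041 -0.037 -0.064 -0.027  0.025  0.016]
the job is handed in; nothing more can be done
None
```

The flap is at its balance point and at rest, and the gripper is still holding the middle of the bar at a 40 N setting. I swung it up about the hinge at roughly 0.11 rad/s, turning the gripper with the flap, and handed the job in at 11.35 s.

**Flap angle:** the gripper turned 0.549 rad from the grasp, against the 0.55 wanted. The mirror cell and pointer stayed fixed in the wrist picture, so the flap did not slip in the grip.

**Bar position:** the gripped point is at (473.8, -84.7, 154.1) mm. I expected the bar at (473.6, -84.9, 153.0), so it reads about 1 mm high.

**Rest:** the arm's pose was steady over the last 0.5 s. The force on the tool was under 1 N, as it should be at balance, and the highest I read was about 10 N, at the grasp. The opening is 8.3 mm on the 10 mm bar, a little under its size.

**Pointer and tooth:** they line up in the last wrist picture, but I can only read it to about ±0.02 rad. The disc is seen nearly edge-on there, and the pointer's shadow falls on the tooth. One reading put the tooth about 1 mm to one side and another put it dead in line, so I left the angle where it was. The arm blocks the top view, and the side view is too coarse to decide it.

**Bystanders:** the coupling and nut stood undisturbed in the last wrist picture. The block was mostly hidden behind the gripper there, and nothing went near it.

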